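# Empty the offcut tray into the scrap bin

## Task

Take the little brass plane out of the offcut tray and stand it upright on the cork mat. Then tip the tray with its red bar so that all five wooden offcuts go into the green scrap bin, let the tray back down level without letting it slam, and only then swing the hook fully home into its keeper. Leave the other things on the bench where they are.

Things in the scene. Friction and masses are not known exactly. Their poses are not given: they have to be found in the camera images.
- stand: Fixed plywood tipping stand with a green bin on its front. Origin on the bench under the tray's hinge axis; z up, x = tipping direction (away from robot, yaw within 0.3 rad), y left. Plywood part: x -205 to 13 mm, y -126 to 126 (hook post to 151), 112 mm high (hinge plates 138). Bin: x -12 to 208, y -110 to 110; walls 6 mm thick, 105 mm high, far wall 130.
- bin_floor (a point): Middle of the scrap bin's inner floor, 6 mm above the bench, 98 mm ahead of the hinge axis; axes as the stand. Inside, the bin is 208 mm (x) by 208 mm (y).
- tray (a joint): Angle of the aluminium tray about its hinge (stand's y axis, 120 mm above stand origin). 0 = level; grows as the tail (robot side) rises; stop at 1.15. About 0.6 kg, falls back when let go. Offcuts slide out at about 0.5 to 1 rad. Level: from 195 mm behind to 30 mm ahead of the hinge, 186 mm wide inside, floor top 125 mm, wall tops 157 mm above the bench; front open.
- tray_floor (a point): A point on the tray floor's upper face, mid-width, 124 mm behind the hinge; moves with the tray.
- push_bar (a point): Middle of the red push bar: round, 14 mm thick, 208 mm long along the stand's y, on two side arms of the tray. Tray level: 120 mm above and 10 mm behind the hinge axis, 240 mm above the bench; turns with the tray. Pushing it towards the bin from the robot side (5 to 12 N) tips the tray.
- hook (a joint): Angle of the flat steel hook about a vertical pin at x = -40, y = 136 mm of the stand. 0 = closed, home in its keeper (a stop), over the tab on the tray's left side, pointing to stand -x; at 1.57 it points to stand +y. Starts 0.8 to 1.5 open, stays where left (about 0.7 N at the knob). Bar 125 mm long, 12 wide, top 173 mm above the bench.
- hook_knob (a point): On the axis of the yellow knob standing on the hook, 110 mm from the hook's pin, 192 mm above the bench. The knob is 16 mm across and stands from 173 to 207 mm above the bench.
- plane: The small brass thumb plane, 56 mm (x) by 30 mm (y), 22 mm high, with an upright dark wooden grip on its middle, 34 mm (x) by 16 mm (y), reaching from 22 to 52 mm above its sole. Weighs about 0.18 kg. Origin at the centre of its sole, z up. It starts upright on the tray floor in one of six places among the offcuts, at any yaw.
- toolmat: The fixed cork tool mat, 190 mm (x) by 150 mm (y), 6 mm thick, on the bench to the left or right of the stand. Origin at the centre of its underside, z up. The sharpening stone lies on its +y side; the -y half is free.
- panel: Bystander: pale carved wooden panel with a dark flower, fixed, 190 x 150 x 18 mm, on the other side of the stand from the mat; origin at the centre of its underside.
- stone: Bystander: grey sharpening stone, 100 (x) x 36 (y) x 22 mm, lying loose on the mat about 50 mm to +y of the mat's centre; origin at the centre of its underside.
- gouge: Bystander: gouge with a wooden handle, 170 mm long along x, lying on the panel.
- glue: Bystander: white glue bottle, 56 mm across, 130 mm tall, standing left of the bin; origin under its centre.
- mug: Bystander: blue cup, 76 mm across, 90 mm tall, standing right of the bin; origin under its centre.
- mallet: Bystander: wooden mallet, 200 mm long along its x, lying near the robot on its right.
- sander: Bystander: black rubber sanding block 100 x 60 x 35 mm near the robot on its left; origin at the centre of its underside.
- offcut1: Offcut: pale wooden block 44 x 34 x 26 mm, about 35 g, starting on the tray floor. Origin at the centre of its underside as it starts.
- offcut2: Offcut: brown wooden block 40 x 36 x 22 mm, about 35 g, starting on the tray floor. Origin at the centre of its underside as it starts.
- offcut3: Offcut: plank-grained wooden block 42 x 32 x 28 mm, about 35 g, starting on the tray floor. Origin at the centre of its underside as it starts.
- offcut4: Offcut: pale wooden block 46 x 28 x 24 mm, about 35 g, starting on the tray floor. Origin at the centre of its underside as it starts.
- offcut5: Offcut: brown L-shaped wooden block 42 x 36 x 28 mm, about 35 g, starting on the tray floor. Origin at the centre of its underside as it starts.
There are look-alikes about, which are no part of the job. What is shaped like the offcut5 but blue is not meant.

How it is judged (in metres and radians):
On the way, in this order (a step that is already met when the one before it is completed fails the run):
1. the plane stands upright on the cork mat (x of plane in the frame of toolmat between -0.095 and 0.095 m and y of plane in the frame of toolmat between -0.075 and 0.075 m and z of plane in the frame of toolmat between -0.001 and 0.012 m and angle between plane's own z axis and vertical below 0.15 rad), for 0.2 s.
2. the tray is tipped towards the bin (value of joint tray above 0.3 rad), for 0.1 s.
3. all five offcuts are in the scrap bin (x of offcut1 in the frame of bin_floor between -0.105 and 0.105 m and y of offcut1 in the frame of bin_floor between -0.105 and 0.105 m and z of each of offcut1, offcut2, offcut3, offcut4, offcut5 in the frame of bin_floor below 0.085 m and x of offcut2 in the frame of bin_floor between -0.105 and 0.105 m and y of offcut2 in the frame of bin_floor between -0.105 and 0.105 m and x of offcut3 in the frame of bin_floor between -0.105 and 0.105 m and y of offcut3 in the frame of bin_floor between -0.105 and 0.105 m and x of offcut4 in the frame of bin_floor between -0.105 and 0.105 m and y of offcut4 in the frame of bin_floor between -0.105 and 0.105 m and x of offcut5 in the frame of bin_floor between -0.105 and 0.105 m and y of offcut5 in the frame of bin_floor between -0.105 and 0.105 m), for 0.2 s.
At the end, for the whole second after the job is handed in: The plane's centre is over the cork mat (190 x 150 mm), standing upright on it (within 0.15 rad) and at rest; all five offcuts are at rest inside the scrap bin, below its rim; the tray is level (within 0.06 rad); the hook is home in its keeper (within 0.08 rad) (all of step 1 and all of step 3 and value of joint tray below 0.06 rad and value of joint hook below 0.08 rad and linear speed of plane below 0.02 m/s and linear speed of each of offcut1, offcut2, offcut3, offcut4, offcut5 below 0.03 m/s); the robot touches nothing.
It fails at once if a bystander (stone, gouge, glue, cup, mallet or sanding block) is moved by more than 30 mm (distance of any of stone, gouge, glue, mug, mallet, sander from where it was at the start of the episode above 0.03 m).
It fails at once if the tray slams down (falls back faster than 2.5 rad/s) (velocity of joint tray below -2.5 rad/s).
It fails at once if the hook is swung in (below 0.3 rad) while the tray is raised (above 0.15 rad) (value of joint hook below 0.3 rad and value of joint tray above 0.15 rad).
It also fails if it takes over 67 s, if anything falls off the work surface, if the arm or the gripper's body presses on something with over 40 N, if the wrist force passes 120 N, or if a joint passes its speed limit or range.

## Robot

A 7-joint arm with a two-finger parallel gripper is mounted at the origin on the work surface. World frame = base frame: x ahead of the robot, y to its left, z up, the work surface at z = 0. Lengths are in mm, angles in rad, forces in N, time in s.
With the tool pointing down it reaches from about 400 to 875 mm from the base axis. Payload 4.4 kg.
Tool frame: the origin (TCP) lies on the centre line of the jaws, within the pads' length; the fingertips stand 19 mm ahead of it and the grasp point (between the pads) is the TCP; z points along the fingers, y is the line along which they close (so a half turn about z gives the same grasp; the last joint's range is limited). The gripper opens to 85 mm and grips with 20 to 120 N. Pads are 22 mm wide; open, the fingers measure 114 mm over their backs; the gripper's body (76 mm by 85 mm) begins 54 mm behind the grasp point. The pads swing forward as they close: fully open they stand 13 mm farther back than shut.
Start: joints at [1.156, 0.628, 0.038, 1.517, -0.027, 0.996, -0.02], TCP at [222.178, -610.864, 250.313] pointing down, gripper open.
Joint ranges: [-3.06, 3.06], [-0.37, 2.12], [-1.25, 1.32], [0.18, 2.47], [-1.1, 4.24], [0.23, 1.98], [-2.94, 2.94]. Speed limits (rad/s): [2.57, 2.57, 3.14, 3.14, 3.14, 3.14, 3.14].

## Interface

Orientations are given as [roll, pitch, yaw] about the fixed x, y, z axes, in that order (R = Rz(yaw) Ry(pitch) Rx(roll)).
In Python, from cell import ctrl, viewer, silhouettes gives the robot as it stands.
- The arm moves only by the shell command python3 -m creep 'ROWS'. ROWS is JSON, a list of rows, each an object with "jaw": the gripper command: -1 is shut, 1 is fully open, values between are in proportion; "xyz": the shift along the tool's x, y, z in mm, a list of three; "angular": the turn, a rotation vector about the tool's x, y, z in rad, a list of three. In form: [{"jaw": jaw, "xyz": [tx, ty, tz], "angular": [rx, ry, rz]}, ...]. A call has 1 to 12 rows; each row is the pose to reach, as a shift and turn from the pose commanded when the call began, along the tool's axes at that moment; what a row does not reach only later rows make up. A row lasts 1/8 s, in which the tool goes at most 62.5 mm and 10.7 degrees, less where a joint would pass 70% of its speed; a pose out of reach is approached as far as the arm can. A call with a gripper value outside its range is refused whole. The fingers move at their own pace and stop on an object; the grip force is fixed at half the most. Time passes only in rows, so rows that repeat a pose let the fingers close. It gives the time, the measured TCP pose, the force, the opening and the grip force at its end, in the units of the state.
- ctrl.read_state(): the state, without advancing time (a new reading comes with each control period).
- viewer.get_image(name): name is "scene" or "top" or "wrist"; returns (picture, depth): 420x560x3 uint8, red, green, blue; 420x560 float32, mm along the optical axis (not along the pixel's ray), 0 where there is no reading.
- viewer.camera_model(name): a dict with "fx", "fy", "cx", "cy" (pixels), "T" (4x4, takes a point from camera to world coordinates). Camera axes: x right, y down, z forward; pixel columns grow to the right and rows downward; lengths in mm; the calibration is good to about 2 mm. A picture is of the moment at which its call begins: read the wrist's pose just before it. camera_model takes no time and is no camera call; for the wrist camera it gives the pose at the moment of the call.
- ctrl.finish_job(): hands the job in; it is judged then, once.
Trained networks look in the newest picture that a camera, given by its name, has taken for a name from the list of things; names that differ only in an ending like _2 or _b are one class to them, and where a whole thing is asked for, a point or a joint stands for the part that bears it (a point fixed in the world has none). Each returns a list of dicts, best first, with "score" (0 to 1); they miss things now and then, are a little off and sometimes report something else, mostly with a low value. They report only what shows in the picture. A call takes as long as a camera call. They do not tell look-alikes from the thing itself.
- silhouettes(camera, target): "pixels" (420x560 bool, what is visible of it) and "xy" ([column, row] in pixels, amid what is visible of it).
The state is a dict: "clock": time; "qpos": joint angles; "qd": joint speeds; "tau": joint torques, N m; "eef_pos": TCP position; "tool_rot": TCP orientation; "force": force on the tool from outside, world axes, zero at the start; "torque": the same for the moment, N m; "width": finger opening in mm; "gripper_force": force on a finger pad.
Only numpy, scipy, OpenCV 4.12 (cv2) and the standard library are available. Lean on these libraries where they do the work, as an engineer would, in place of code of your own. Each camera call takes 0.05 s, during which the arm holds its last target. There are 200 camera calls.

## Working session

There is one attempt and no reset: what is moved stays moved. The work goes in short steps, Python scripts to look and compute and a shell command to move; the robot and the scene stay as the last step left them, time stands still between calls to the robot, and variables do not carry over. Pictures are saved under pics/ and viewed, at most 10 in all, crops included, and the job is handed in when it is done.

```bash
ls; mkdir -p pics; cat > h.py <<'E'
import numpy as np, cv2
from cell import ctrl, viewer, silhouettes
from scipy.spatial.transform import Rotation as R
def shot(cam,name=None):
    im,d=viewer.get_image(cam); m=viewer.camera_model(cam)
    if name: cv2.imwrite(f'pics/{name}.png',cv2.cvtColor(im,cv2.COLOR_RGB2BGR))
    return im,d,m
def cloud(d,m):
    v,u=np.mgrid[:d.shape[0],:d.shape[1]]
    P=np.stack([(u-m['cx'])/m['fx']*d,(v-m['cy'])/m['fy']*d,d],-1)
    T=np.array(m['T']); P=P@T[:3,:3].T+T[:3,3]; P[d<=0]=np.nan
    return P
E
python3 - <<'E'
from h import *
s=ctrl.read_state(); print({k:np.round(v,3).tolist() for k,v in s.items()})
ims=[]
for c in ['top','scene']:
    im,d,m=shot(c,c+'0'); P=cloud(d,m); np.save(f'{c}0.npy',P)
    print(c,np.round(m['T'],3).tolist(),m['fx'])
    for t in ['plane','toolmat','push_bar','hook_knob','hook','tray','stand','stone','panel','glue','mug','offcut5']:
        for r in silhouettes(c,t)[:2]:
            q=P[r['pixels']]; q=q[~np.isnan(q[:,0])]
            print(t,round(r['score'],2),np.round(r['xy']),r['pixels'].sum(),np.round(np.median(q,0)),np.round(np.percentile(q,5,axis=0)),np.round(np.percentile(q,95,axis=0)))
E
```

```text
pics
{'clock': 0.0, 'qpos': [1.156, 0.629, 0.038, 1.518, -0.027, 0.996, -0.02], 'qd': [-0.001, 0.0, 0.001, 0.0, 0.0, 0.0, 0.0], 'tau': [0.0, -56.341, 1.226, -19.345, 0.011, 0.01, -0.0], 'eef_pos': [221.944, -610.3, 249.393], 'tool_rot': [-3.14, 0.0, 0.349], 'force': [-0.463, -0.037, 0.266], 'torque': [-0.035, 0.011, 0.003], 'gripper_force': 0.0, 'width': 85.26}
top [[-0.03, -0.995, 0.095, 388.113], [-0.999, 0.032, 0.013, -25.875], [-0.016, -0.095, -0.995, 1253.66], [0.0, 0.0, 0.0, 1.0]] 477.11993401397365
plane 0.56 [284. 217.] 298 [495.  -7. 153.] [477. -28. 142.] [515.  16. 178.]
toolmat 0.87 [424. 229.] 3685 [ 455. -373.    5.] [ 364. -432.    0.] [ 537. -293.    9.]
push_bar 0.86 [308. 197.] 6840 [534. -63. 125.] [ 413. -161.  120.] [613.  30. 244.]
hook_knob 0.79 [221. 204.] 435 [525. 138. 172.] [503.  71.  -2.] [546. 203. 205.]
hook_knob 0.54 [297. 175.] 16044 [587. -49. 114.] [ 411. -172.    2.] [801.  65. 174.]
hook 0.74 [221. 201.] 369 [523. 130. 173.] [502.  70. 168.] [543. 184. 206.]
hook 0.6 [308. 196.] 6358 [539. -64. 125.] [ 414. -159.  121.] [610.  28. 244.]
tray 0.57 
[... 1645 characters left out ...]
7.] [ 408. -166.  122.] [622.  42. 244.]
stand 0.65 [229. 246.] 18093 [611. -32.  86.] [ 417. -157.    4.] [797.  76. 174.]
stone 0.68 [241. 171.] 244 [ 437. -320.   27.] [ 389. -357.    7.] [ 478. -303.   32.]
stone 0.33 [265. 200.] 206 [505. -68. 146.] [485. -90. 130.] [519. -47. 149.]
panel 0.59 [391. 368.] 5973 [486. 378.  18.] [388. 302.  13.] [563. 436.  21.]
glue 0.72 [282. 402.] 1043 [721. 344.  88.] [699. 323.  37.] [740. 360. 130.]
mug 0.73 [151. 198.] 1041 [ 726. -296.   59.] [ 694. -348.    1.] [ 756. -279.   89.]
offcut5 0.81 [269. 345.] 389 [673. 209.  16.] [649. 189.   4.] [689. 224.  29.]
offcut5 0.78 [269. 178.] 253 [ 454. -133.  146.] [ 435. -156.  128.] [ 466. -116.  150.]
```

```bash
python3 - <<'E'
from h import *
P=np.load('top0.npy'); S=np.load('scene0.npy')
for n,A in(('top',P),('scene',S)):
    sel=(A[...,2]>228)&(A[...,2]<250)&(A[...,0]>450)&(A[...,0]<700)&(abs(A[...,1]+50)<140)
    q=A[sel]; c=q.mean(0); u,s,v=np.linalg.svd(q[:,:2]-c[:2]); t=(q[:,:2]-c[:2])@v[0]
    print('bar',n,len(q),c,q[:,2].max(),'dir',v[0],np.arctan2(-v[0][0],v[0][1]),t.min(),t.max(), 'mid',c[:2]+v[0]*(t.min()+t.max())/2)
    k=(A[...,2]>182)&(A[...,2]<215)&(abs(A[...,1]-140)<80)&(A[...,0]>440)&(A[...,0]<600); q=A[k]; print('knob',n,len(q),q.mean(0),np.percentile(q[:,:2],[3,97],axis=0))
    k=(A[...,2]>164)&(A[...,2]<178)&(abs(A[...,1]-130)<90)&(A[...,0]>440)&(A[...,0]<600); q=A[k]; print('hook',n,len(q),q[q[:,1].argmin()],q[q[:,1].argmax()])
    k=(A[...,2]>168)&(A[...,2]<186)&(abs(A[...,1]+0)<45)&(abs(A[...,0]-495)<45)
    q=A[k]; print('grip',n,len(q),q.mean(0),cv2.minAreaRect(q[:,:2].astype(np.float32)) if len(q)>3 else '')
a=cv2.imread('pics/top0.png')[90:300,100:480]; a=cv2.resize(a,None,fx=2.1,fy=2.1,interpolation=cv2.INTER_CUBIC)
cv2.imwrite('pics/top0c.png',a)
E
```

```text
bar top 630 [587.05267516 -58.40242444 244.08515197] 249.91329833934742 dir [ 0.1332237  -0.99108599] -3.00797168398026 -104.54832492658414 102.8929114921002 mid [586.94240501 -57.58209591]
knob top 52 [506.97464408 176.90739819 202.54698168] [[500.41946498 170.81461815]
 [513.83998406 184.64340603]]
hook top 317 [544.88333097  60.49787936 164.98959421] [507.12549387 194.46692447 167.84867571]
grip top 109 [496.45584367  -7.13749154 175.39779239] ((499.13214111328125, -4.069389343261719), (42.376609802246094, 16.387489318847656), 51.21894836425781)
bar scene 513 [588.31147558 -48.28988592 243.31856393] 249.65397886191658 dir [-0.13446198  0.99091875] 0.13487049199574278 -114.06910041510201 95.06516317766275 mid [589.5891291  -57.70556482]
knob scene 92 [509.21669882 179.71744297 198.59740994] [[501.2693886  172.08307763]
 [515.18760128 184.78368916]]
hook scene 429 [584.84761549  40.03188691 169.58048163] [507.501872   193.58375686 170.29207895]
grip scene 91 [497.77045148  -6.11613063 175.09947578] ((499.35540771484375, -4.667537689208984), (47.17223358154297, 17.515426635742188), 51.43458938598633)
```

View pics/top0c.png

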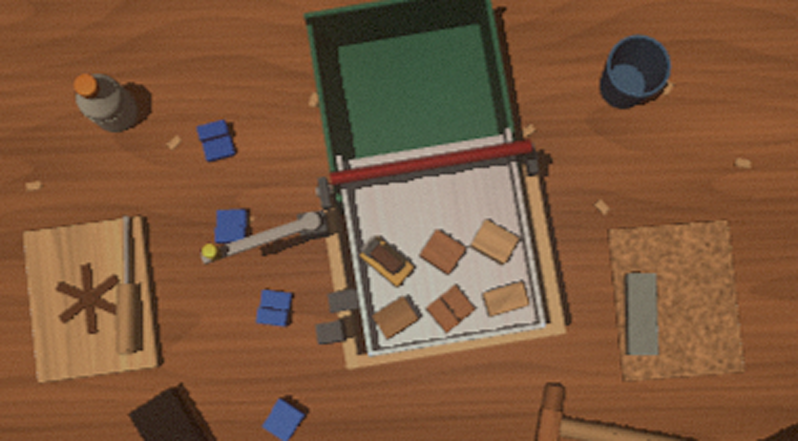

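View pics/scene0.png

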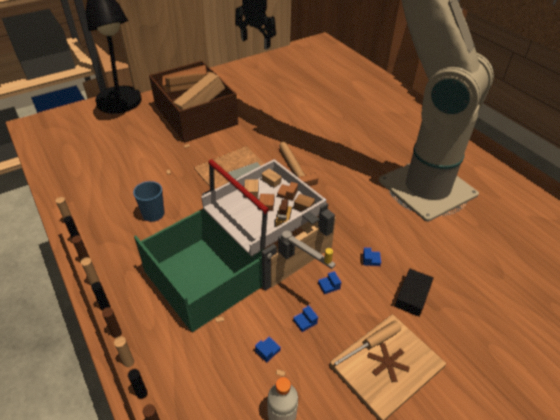

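```bash
cat >> h.py <<'E'
def go(xyz,yaw,roll=np.pi,pitch=0.):
    """shift/turn in tool axes from the present pose to a world pose"""
    s=ctrl.read_state(); R0=R.from_euler('xyz',s['tool_rot']); R1=R.from_euler('xyz',[roll,pitch,yaw])
    d=R0.inv().apply(np.array(xyz)-s['eef_pos']); w=(R0.inv()*R1).as_rotvec()
    print('go',xyz,'d',np.round(d,1),'w',np.round(w,3),'rows>=',np.ceil(max(np.linalg.norm(d)/62.5,np.degrees(np.linalg.norm(w))/10.7)))
def st():
    s=ctrl.read_state(); print({k:np.round(s[k],2).tolist() for k in ['clock','eef_pos','tool_rot','force','width','gripper_force','qpos']})
E
python3 - <<'E'
from h import *
for c in ['top','scene']:
    P=np.load(c+'0.npy'); r=silhouettes(c,'toolmat')[0]; k=r['pixels']&(P[...,2]<14)&(P[...,2]>2)
    # fill with stone
    r2=silhouettes(c,'stone')[0]; q=P[k]; q2=P[r2['pixels']&(P[...,2]>20)]
    print(c,cv2.minAreaRect(q[:,:2].astype(np.float32)),np.median(q[:,2]),cv2.minAreaRect(q2[:,:2].astype(np.float32)))
go([498,-5,260],np.radians(51))
E
```

```text
top ((450.5240478515625, -362.87542724609375), (191.36602783203125, 151.3250732421875), 2.4032886028289795) 5.1500914156387125 ((433.5861511230469, -315.6826171875), (36.53984451293945, 97.5875473022461), 88.00181579589844)
scene ((450.3885192871094, -380.510498046875), (193.6368408203125, 127.59892272949219), 5.165586471557617) 5.445314885980679 ((502.715576171875, -224.0925750732422), (316.93701171875, 85.74063110351562), 54.57108688354492)
go [498, -5, 260] d [ 466.3 -475.1   -9.7] w [-0.    -0.    -0.541] rows>= 11.0
```

```bash
python3 -m creep '[{"jaw":1,"xyz":[43,-43,-20],"angular":[0,0,-0.05]},{"jaw":1,"xyz":[86,-87,-20],"angular":[0,0,-0.1]},{"jaw":1,"xyz":[129,-131,-20],"angular":[0,0,-0.15]},{"jaw":1,"xyz":[172,-175,-20],"angular":[0,0,-0.2]},{"jaw":1,"xyz":[215,-219,-20],"angular":[0,0,-0.25]},{"jaw":1,"xyz":[258,-263,-20],"angular":[0,0,-0.3]},{"jaw":1,"xyz":[301,-307,-20],"angular":[0,0,-0.35]},{"jaw":1,"xyz":[344,-351,-20],"angular":[0,0,-0.4]},{"jaw":1,"xyz":[387,-395,-20],"angular":[0,0,-0.45]},{"jaw":1,"xyz":[430,-437,-20],"angular":[0,0,-0.5]},{"jaw":1,"xyz":[466,-475,-20],"angular":[0,0,-0.54]},{"jaw":1,"xyz":[466,-475,-20],"angular":[0,0,-0.54]}]' | tail -c 600
python3 - <<'E'
from h import *
st()
im,d,m=shot('wrist','w1'); P=cloud(d,m); np.save('w1.npy',P)
for r in silhouettes('wrist','plane')[:2]:
    print(r['score'],r['xy'],np.nanmedian(P[r['pixels']],0))
k=(P[...,2]>168)&(P[...,2]<186)&(np.hypot(P[...,0]-498,P[...,1]+5)<40)
q=P[k]; print(len(q),q.mean(0),cv2.minAreaRect(q[:,:2].astype(np.float32)))
k=(P[...,2]>143)&(P[...,2]<152)&(np.hypot(P[...,0]-498,P[...,1]+5)<45); q=P[k]; print(len(q),q.mean(0),cv2.minAreaRect(q[:,:2].astype(np.float32)))
E
```

```text
clock: 3.0
eef_pos: [499.3, -0.2, 270.6]
tool_rot: [-3.141, -0.003, 0.897]
force: [-0.9, -0.9, -0.1]
width: 85.7
gripper_force: 0.0
{'clock': 3.0, 'eef_pos': [499.31, -0.17, 270.58], 'tool_rot': [-3.14, -0.0, 0.9], 'force': [-0.88, -0.86, -0.05], 'width': 85.65, 'gripper_force': 0.0, 'qpos': [0.11, 0.39, -0.22, 1.9, 0.11, 0.86, -0.84]}
0.58 [289.2, 217.8] [500.10244514  -5.26686301 160.47104777]
1160 [495.85217515 -10.59444065 177.04233601] ((497.763671875, -8.567880630493164), (43.14702224731445, 15.922348976135254), 48.21342086791992)
1310 [496.48283456  -6.06272311 147.38037565] ((497.7945556640625, -11.548599243164062), (64.59324645996094, 76.86653900146484), 3.784360647201538)
```

View pics/w1.png

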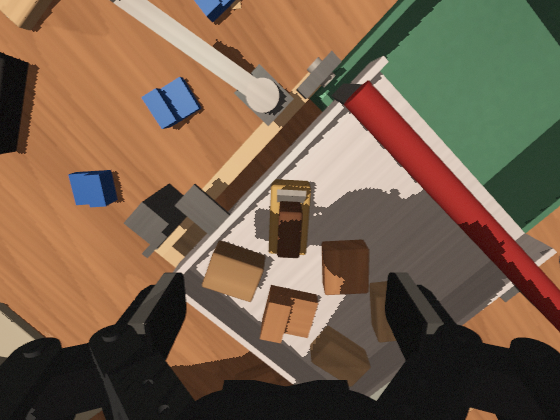

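```bash
python3 - <<'E'
from h import *
P=np.load('w1.npy'); a=np.radians(50)
e=np.array([np.cos(a),np.sin(a)]); n=np.array([-e[1],e[0]])
for lo,hi in((174,182),(168,173),(144,152),(125,143)):
    k=np.zeros(P.shape[:2],bool); k[175:260,262:316]=1
    k&=(P[...,2]>lo)&(P[...,2]<hi); q=P[k][:,:2]-[498,-6]
    print(lo,hi,len(q),'long',np.percentile(q@e,[1,5,50,95,99]).round(1),'short',np.percentile(q@n,[1,5,50,95,99]).round(1), 'z',np.median(P[k][:,2]),'rows',np.percentile(np.where(k)[0],[2,98]))
    u,s,v=np.linalg.svd(q-q.mean(0)); print(np.degrees(np.arctan2(v[0][1],v[0][0])))
st()
E
```

```text
174 182 1098 long [-22.8 -21.3  -5.5   9.1  10. ] short [-9.2 -8.4 -1.3  5.8  6.4] z 177.4603184258225 rows [211. 256.]
-132.06475574321465
168 173 51 long [ 8.4  9.3  9.9 14.6 19.2] short [-9.3 -8.6 -2.   5.   5.7] z 170.29972335204263 rows [195. 210.]
137.40640139070226
144 152 1186 long [-33.4 -30.7  -1.8  20.4  21.2] short [-16.3 -15.6   5.9  13.   13.8] z 147.4468858866162 rows [184. 252.]
-133.15683519965503
125 143 1381 long [-49.1 -47.9  -9.9  23.2  24.3] short [-24.1 -22.9  -3.3  19.7  20.6] z 125.88976071643407 rows [175. 259.]
-132.43839238164668
{'clock': 3.1, 'eef_pos': [497.58, -5.31, 270.22], 'tool_rot': [3.14, 0.0, 0.89], 'force': [0.61, -0.26, 0.02], 'width': 85.66, 'gripper_force': 0.0, 'qpos': [0.11, 0.39, -0.22, 1.9, 0.11, 0.86, -0.84]}
```

```bash
python3 - <<'E'
from h import *
st()
im,d,m=shot('wrist','w2'); P=cloud(d,m)
a=np.radians(49); e=np.array([np.cos(a),np.sin(a)]); n=np.array([-e[1],e[0]])
k=(P[...,2]>173)&(P[...,2]<182)&(np.hypot(P[...,0]-497,P[...,1]+7)<32)
q=P[k][:,:2]; l=np.percentile(q@e,[2,98]); s=np.percentile(q@n,[2,98]); c=e*l.mean()+n*s.mean()
u,_,v=np.linalg.svd(q-q.mean(0)); ang=np.arctan2(v[0][1],v[0][0])%np.pi
print(c,np.diff(l),np.diff(s),ang,np.median(P[k][:,2]))
st(); go([c[0],c[1],171],ang)
E
```

```text
{'clock': 3.1, 'eef_pos': [497.58, -5.31, 270.22], 'tool_rot': [3.14, 0.0, 0.89], 'force': [0.61, -0.26, 0.02], 'width': 85.66, 'gripper_force': 0.0, 'qpos': [0.11, 0.39, -0.22, 1.9, 0.11, 0.86, -0.84]}
[495.96012902  -9.53702171] [32.47756315] [15.20325955] 0.8481637619713736 177.67981512254045
{'clock': 3.15, 'eef_pos': [497.33, -6.35, 270.22], 'tool_rot': [3.14, 0.0, 0.89], 'force': [-0.18, -0.8, 0.43], 'width': 85.22, 'gripper_force': 0.0, 'qpos': [0.11, 0.39, -0.21, 1.9, 0.11, 0.86, -0.84]}
go [np.float64(495.96012902223936), np.float64(-9.53702170682422), 171] d [-3.2  0.9 99.2] w [0.    0.001 0.039] rows>= 2.0
```

```bash
python3 -m creep '[{"jaw":1,"xyz":[-3,1,30],"angular":[0,0,0.04]},{"jaw":1,"xyz":[-3,1,60],"angular":[0,0,0.04]},{"jaw":1,"xyz":[-3,1,85],"angular":[0,0,0.04]},{"jaw":1,"xyz":[-3,1,99],"angular":[0,0,0.04]},{"jaw":1,"xyz":[-3,1,99],"angular":[0,0,0.04]},{"jaw":1,"xyz":[-3,1,99],"angular":[0,0,0.04]}]'
python3 -m creep '[{"jaw":-1,"xyz":[0,0,0],"angular":[0,0,0]},{"jaw":-1,"xyz":[0,0,0],"angular":[0,0,0]},{"jaw":-1,"xyz":[0,0,0],"angular":[0,0,0]},{"jaw":-1,"xyz":[0,0,0],"angular":[0,0,0]},{"jaw":-1,"xyz":[0,0,0],"angular":[0,0,0]},{"jaw":-1,"xyz":[0,0,0],"angular":[0,0,0]},{"jaw":-1,"xyz":[0,0,0],"angular":[0,0,0]},{"jaw":-1,"xyz":[0,0,0],"angular":[0,0,0]}]'
```

```text
clock: 3.9
eef_pos: [497.2, -8.5, 172.1]
tool_rot: [3.14, -0.001, 0.848]
force: [0.1, -0.1, 0.2]
width: 85.3
gripper_force: 0.0
clock: 4.9
eef_pos: [496.7, -8.1, 171.6]
tool_rot: [3.141, -0.0, 0.849]
force: [-0.3, 0.2, 6.0]
width: 14.9
gripper_force: 59.0
```

```bash
python3 -m creep '[{"jaw":-1,"xyz":[0,0,-15],"angular":[0,0,0]},{"jaw":-1,"xyz":[0,0,-45],"angular":[0,0,0]},{"jaw":-1,"xyz":[0,0,-75],"angular":[0,0,0]},{"jaw":-1,"xyz":[0,0,-88],"angular":[0,0,0]},{"jaw":-1,"xyz":[0,0,-88],"angular":[0,0,0]}]'
python3 - <<'E'
from h import *
st(); go([452,-402,130],1.63)
E
```

```text
clock: 5.52
eef_pos: [497.0, -8.2, 259.9]
tool_rot: [3.14, -0.001, 0.849]
force: [0.3, -0.0, -2.2]
width: 15.1
gripper_force: 58.9
{'clock': 5.52, 'eef_pos': [496.96, -8.23, 259.91], 'tool_rot': [3.14, -0.0, 0.85], 'force': [0.32, -0.04, -2.22], 'width': 15.05, 'gripper_force': 58.93, 'qpos': [0.11, 0.4, -0.21, 1.92, 0.11, 0.83, -0.88]}
go [452, -402, 130] d [-325.3  226.4  129.9] w [ 0.002 -0.    -0.781] rows>= 7.0
```

```bash
python3 -m creep '[{"jaw":-1,"xyz":[-33,23,0],"angular":[0,0,-0.08]},{"jaw":-1,"xyz":[-70,49,0],"angular":[0,0,-0.16]},{"jaw":-1,"xyz":[-110,77,0],"angular":[0,0,-0.26]},{"jaw":-1,"xyz":[-150,104,0],"angular":[0,0,-0.36]},{"jaw":-1,"xyz":[-190,132,0],"angular":[0,0,-0.46]},{"jaw":-1,"xyz":[-230,160,0],"angular":[0,0,-0.56]},{"jaw":-1,"xyz":[-270,188,20],"angular":[0,0,-0.66]},{"jaw":-1,"xyz":[-300,209,60],"angular":[0,0,-0.74]},{"jaw":-1,"xyz":[-325,226,100],"angular":[0,0,-0.78]},{"jaw":-1,"xyz":[-325,226,130],"angular":[0,0,-0.78]},{"jaw":-1,"xyz":[-325,226,130],"angular":[0,0,-0.78]},{"jaw":-1,"xyz":[-325,226,130],"angular":[0,0,-0.78]}]'
python3 - <<'E'
from h import *
st(); go([452,-402,55],1.63)
im,d,m=shot('top','t1'); P=cloud(d,m); k=(abs(P[...,0]-452)<60)&(P[...,1]<-300)&(P[...,1]>-340)&(P[...,2]>20); print('stone',P[k].mean(0))
k=(abs(P[...,0]-452)<110)&(abs(P[...,1]+365)<90)&(P[...,2]>3)&(P[...,2]<12);print(np.nanmedian(P[k],0),cv2.minAreaRect(P[k][:,:2].astype(np.float32)))
E
```

```text
clock: 7.02
eef_pos: [452.2, -400.9, 129.6]
tool_rot: [3.141, -0.0, 1.63]
force: [0.3, 0.1, -1.5]
width: 14.6
gripper_force: 58.9
{'clock': 7.02, 'eef_pos': [452.17, -400.86, 129.65], 'tool_rot': [3.14, -0.0, 1.63], 'force': [0.25, 0.11, -1.55], 'width': 14.57, 'gripper_force': 58.87, 'qpos': [0.87, 0.73, -0.3, 1.75, 0.31, 0.71, 0.46]}
go [452, -402, 55] d [-1.1 -0.3 74.6] w [ 0.001 -0.    -0.   ] rows>= 2.0
stone [ 422.71698219 -325.55938812  259.83054726]
[ 451.48163976 -369.85567901    5.45308082] ((451.8829650878906, -364.0628356933594), (178.6165008544922, 219.10195922851562), 89.2313461303711)
```

```bash
python3 -m creep '[{"jaw":-1,"xyz":[0,0,30],"angular":[0,0,0]},{"jaw":-1,"xyz":[0,0,58],"angular":[0,0,0]},{"jaw":-1,"xyz":[0,0,70],"angular":[0,0,0]},{"jaw":-1,"xyz":[0,0,74],"angular":[0,0,0]},{"jaw":-1,"xyz":[0,0,74],"angular":[0,0,0]},{"jaw":-1,"xyz":[0,0,74],"angular":[0,0,0]}]'
python3 -m creep '[{"jaw":-1,"xyz":[0,0,1],"angular":[0,0,0]},{"jaw":-1,"xyz":[0,0,2],"angular":[0,0,0]},{"jaw":-1,"xyz":[0,0,2],"angular":[0,0,0]}]'
```

```text
clock: 7.82
eef_pos: [452.1, -401.9, 56.4]
tool_rot: [3.14, 0.001, 1.629]
force: [-0.7, 0.3, -2.6]
width: 14.9
gripper_force: 59.0
clock: 8.2
eef_pos: [451.4, -401.4, 53.3]
tool_rot: [-3.142, -0.0, 1.629]
force: [0.5, -0.5, -2.1]
width: 15.0
gripper_force: 59.0
```

```bash
python3 -m creep '[{"jaw":-1,"xyz":[0,0,0.5],"angular":[0,0,0]},{"jaw":-1,"xyz":[0,0,1],"angular":[0,0,0]},{"jaw":-1,"xyz":[0,0,1],"angular":[0,0,0]}]'
python3 -m creep '[{"jaw":-1,"xyz":[0,0,0.5],"angular":[0,0,0]},{"jaw":-1,"xyz":[0,0,1],"angular":[0,0,0]},{"jaw":-1,"xyz":[0,0,1],"angular":[0,0,0]}]'
```

```text
clock: 8.57
eef_pos: [451.5, -401.5, 52.7]
tool_rot: [3.142, 0.0, 1.629]
force: [-1.2, 1.0, 3.2]
width: 15.0
gripper_force: 59.7
clock: 8.95
eef_pos: [451.5, -401.4, 52.6]
tool_rot: [-3.142, 0.0, 1.629]
force: [-2.8, 2.4, 10.7]
width: 14.8
gripper_force: 61.0
```

```bash
python3 -m creep '[{"jaw":-1,"xyz":[0,0,-1],"angular":[0,0,0]},{"jaw":-1,"xyz":[0,0,-1.5],"angular":[0,0,0]},{"jaw":-0.2,"xyz":[0,0,-1.5],"angular":[0,0,0]},{"jaw":-0.2,"xyz":[0,0,-1.5],"angular":[0,0,0]},{"jaw":-0.2,"xyz":[0,0,-1.5],"angular":[0,0,0]},{"jaw":-0.2,"xyz":[0,0,-1.5],"angular":[0,0,0]}]'
python3 -m creep '[{"jaw":-0.2,"xyz":[0,0,-15],"angular":[0,0,0]},{"jaw":-0.2,"xyz":[0,0,-40],"angular":[0,0,0]},{"jaw":-0.5,"xyz":[0,0,-100],"angular":[0,0,0]},{"jaw":-1,"xyz":[0,0,-160],"angular":[0,0,0]},{"jaw":-1,"xyz":[0,0,-220],"angular":[0,0,0]},{"jaw":-1,"xyz":[0,0,-248],"angular":[0,0,0]},{"jaw":-1,"xyz":[0,0,-248],"angular":[0,0,0]},{"jaw":-1,"xyz":[0,0,-248],"angular":[0,0,0]}]'
python3 - <<'E'
from h import *
st(); im,d,m=shot('wrist','w3'); P=cloud(d,m); s=ctrl.read_state()
R0=R.from_euler('xyz',s['tool_rot']); print('cam in tool',R0.inv().apply(np.array(m['T'])[:3,3]-s['eef_pos']))
for r in silhouettes('wrist','plane')[:2]: print('plane',r['score'],r['xy'],np.nanmedian(P[r['pixels']],0),np.nanpercentile(P[r['pixels']],[3,97],axis=0))
# stand frame
o=np.array([598,-56.3]); a=.1345; ex=np.array([np.cos(a),np.sin(a)]); ey=np.array([-ex[1],ex[0]])
A=np.load('scene0.npy'); B=np.load('top0.npy')
for A in (A,B):
    sx=(A[...,:2]-o)@ex; sy=(A[...,:2]-o)@ey
    for lo,hi in((140,160),(160,185)):
        k=(sy>95)&(sy<170)&(A[...,2]>lo)&(A[...,2]<hi)&(sx>-210)&(sx<40)
        h,_,_=np.histogram2d(sx[k],sy[k],bins=[np.arange(-210,41,25),np.arange(95,171,15)]); print(lo,hi); print(h.astype(int).tolist())
bar=o-10*ex; p=bar-30*ex
print('pre',p); go([p[0]-20*ex[0],p[1]-20*ex[1],300],a)
E
```

```text
clock: 9.7
eef_pos: [451.6, -401.4, 52.8]
tool_rot: [3.141, 0.0, 1.629]
force: [-0.5, 0.8, -0.0]
width: 34.6
gripper_force: 0.0
clock: 10.7
eef_pos: [450.8, -401.1, 300.5]
tool_rot: [-3.141, -0.001, 1.629]
force: [-1.2, 0.2, -1.1]
width: -0.3
gripper_force: 0.0
{'clock': 10.7, 'eef_pos': [450.81, -401.09, 300.49], 'tool_rot': [-3.14, -0.0, 1.63], 'force': [-1.24, 0.22, -1.05], 'width': -0.32, 'gripper_force': 0.0, 'qpos': [0.92, 0.53, -0.38, 1.58, 0.21, 1.07, 0.54]}
cam in tool [ 7.65819866e+01  1.13868747e-01 -1.24518725e+02]
plane 0.85 [284.6, 172.1] [ 450.87278522 -395.36043159   40.39025221] [[ 437.10284216 -425.68694694   21.37739924]
 [ 465.28325044 -373.86768128   59.05758788]]
140 160
[[12, 0, 0, 0, 0], [36, 1, 3, 28, 0], [39, 25, 36, 32, 0], [57, 35, 19, 0, 0], [41, 0, 0, 0, 0], [49, 0, 0, 0, 0], [43, 0, 0, 30, 0], [46, 12, 27, 28, 0], [55, 1, 0, 0, 0], [32, 0, 0, 0, 0]]
160 185
[[0, 0, 0, 0, 0], [0, 19, 34, 17, 0], [0, 22, 24, 11, 0], [0, 0, 0, 0, 0], [0, 0, 0, 0, 0], [0, 0, 0, 0, 0], [0, 2, 34, 52, 45], [5, 7, 27, 16, 0], [44, 0, 0, 0, 0], [0, 0, 0, 0, 0]]
140 160
[[8, 0, 0, 0, 0], [17, 4, 16, 9, 0], [30, 17, 18, 4, 0], [48, 46, 22, 0, 0], [16, 0, 0, 0, 0], [14, 0, 0, 0, 0], [17, 8, 9, 8, 0], [14, 3, 1, 4, 0], [7, 3, 0, 0, 0], [9, 0, 0, 0, 0]]
160 185
[[0, 0, 0, 0, 0], [0, 14, 22, 17, 0], [0, 10, 16, 12, 0], [2, 0, 0, 0, 0], [1, 0, 0, 0, 0], [2, 0, 0, 0, 0], [0, 9, 54, 47, 37], [1, 4, 14, 7, 0], [1, 0, 0, 0, 0], [0, 0, 0, 0, 0]]
pre [558.3612599  -61.66379374]
go [np.float64(538.541889850325), np.float64(-64.34569061231608), 300] d [ 3.310e+02  1.072e+02 -1.000e-01] w [-0.003  0.     1.494] rows>= 9.0
```

View pics/w3.png

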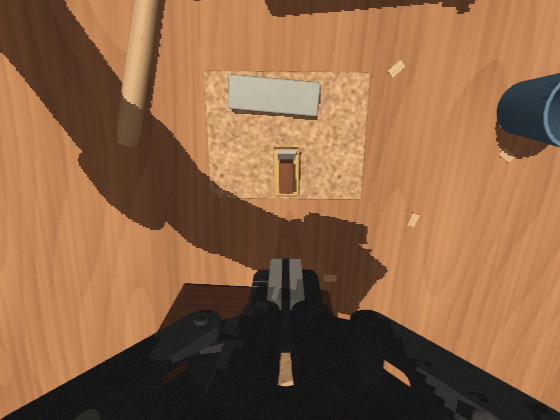

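```bash
python3 -m creep '[{"jaw":-1,"xyz":[25,8,0],"angular":[0,0,0.12]},{"jaw":-1,"xyz":[60,19,0],"angular":[0,0,0.28]},{"jaw":-1,"xyz":[95,31,0],"angular":[0,0,0.44]},{"jaw":-1,"xyz":[130,42,0],"angular":[0,0,0.6]},{"jaw":-1,"xyz":[165,53,0],"angular":[0,0,0.76]},{"jaw":-1,"xyz":[200,65,0],"angular":[0,0,0.92]},{"jaw":-1,"xyz":[235,76,0],"angular":[0,0,1.08]},{"jaw":-1,"xyz":[270,87,0],"angular":[0,0,1.24]},{"jaw":-1,"xyz":[305,99,0],"angular":[0,0,1.38]},{"jaw":-1,"xyz":[331,107,0],"angular":[0,0,1.494]},{"jaw":-1,"xyz":[331,107,0],"angular":[0,0,1.494]},{"jaw":-1,"xyz":[331,107,0],"angular":[0,0,1.494]}]'
python3 - <<'E'
from h import *
st(); go([538.5,-64.3,238],.1345)
E
```

```text
clock: 12.3
eef_pos: [538.5, -65.8, 300.1]
tool_rot: [3.141, 0.002, 0.135]
force: [0.3, -0.2, -0.1]
width: 0.0
gripper_force: 0.0
{'clock': 12.3, 'eef_pos': [538.52, -65.84, 300.06], 'tool_rot': [3.14, 0.0, 0.14], 'force': [0.26, -0.23, -0.1], 'width': 0.01, 'gripper_force': 0.0, 'qpos': [0.11, 0.42, -0.06, 1.75, 0.03, 0.97, -1.4]}
go [538.5, -64.3, 238] d [ 0.3 -1.6 62.1] w [0.001 0.002 0.001] rows>= 1.0
```

```bash
python3 -m creep '[{"jaw":-1,"xyz":[0,0,30],"angular":[0,0,0]},{"jaw":-1,"xyz":[0,0,60],"angular":[0,0,0]},{"jaw":-1,"xyz":[0,0,64],"angular":[0,0,0]},{"jaw":-1,"xyz":[0,0,64],"angular":[0,0,0]},{"jaw":-1,"xyz":[0,0,64],"angular":[0,0,0]}]'
python3 -m creep '[{"jaw":-1,"xyz":[10,0,0],"angular":[0,0,0]},{"jaw":-1,"xyz":[20,0,0],"angular":[0,0,0]},{"jaw":-1,"xyz":[28,0,0],"angular":[0,0,0]},{"jaw":-1,"xyz":[34,0,0],"angular":[0,0,0]},{"jaw":-1,"xyz":[40,0,0],"angular":[0,0,0]},{"jaw":-1,"xyz":[44,0,0],"angular":[0,0,0]},{"jaw":-1,"xyz":[44,0,0],"angular":[0,0,0]}]'
```

```text
clock: 12.92
eef_pos: [539.9, -65.3, 238.0]
tool_rot: [3.141, -0.002, 0.134]
force: [-1.2, 0.3, -0.4]
width: 0.0
gripper_force: 0.0
clock: 13.8
eef_pos: [580.7, -59.2, 236.4]
tool_rot: [-3.141, 0.006, 0.135]
force: [-5.9, -0.6, 4.6]
width: -0.1
gripper_force: 3.2
```

```bash
python3 -m creep '[{"jaw":-1,"xyz":[6,0,0],"angular":[0,0,0]},{"jaw":-1,"xyz":[12,0,0],"angular":[0,0,0]},{"jaw":-1,"xyz":[18,0,1],"angular":[0,0,0]},{"jaw":-1,"xyz":[24,0,2],"angular":[0,0,0]},{"jaw":-1,"xyz":[30,0,4],"angular":[0,0,0]},{"jaw":-1,"xyz":[36,0,6],"angular":[0,0,0]},{"jaw":-1,"xyz":[36,0,6],"angular":[0,0,0]}]'
python3 - <<'E'
from h import *
im,d,m=shot('scene'); A=cloud(d,m); cv2.imwrite('pics/s2.png',cv2.cvtColor(im,4)); st()
o=np.array([598,-56.3]); a=.1345; ex=np.array([np.cos(a),np.sin(a)]); ey=np.array([-ex[1],ex[0]])
sx=(A[...,:2]-o)@ex; sy=(A[...,:2]-o)@ey; z=A[...,2]
hsv=cv2.cvtColor(im,cv2.COLOR_RGB2HSV); red=((hsv[...,0]<6)|(hsv[...,0]>174))&(hsv[...,1]>170)&(hsv[...,2]>60)&(z>150)&(abs(sy)<110)&(abs(sx)<150)
print('bar',red.sum(),np.median(sx[red]),np.median(z[red]))
E
```

```text
clock: 14.68
eef_pos: [617.2, -54.4, 230.3]
tool_rot: [3.142, 0.004, 0.135]
force: [-5.3, -1.2, 2.6]
width: 0.2
gripper_force: 2.5
{'clock': 14.72, 'eef_pos': [617.1, -54.4, 230.41], 'tool_rot': [3.14, 0.0, 0.13], 'force': [-4.89, -1.43, 2.47], 'width': 0.07, 'gripper_force': 2.57, 'qpos': [0.07, 0.61, -0.05, 1.63, 0.04, 0.92, -1.43]}
bar 173 41.09856141159973 238.82387974233006
```

```bash
python3 -m creep '[{"jaw":-1,"xyz":[6,0,2],"angular":[0,0,0]},{"jaw":-1,"xyz":[11,0,4],"angular":[0,0,0]},{"jaw":-1,"xyz":[17,0,6],"angular":[0,0,0]},{"jaw":-1,"xyz":[22,0,9],"angular":[0,0,0]},{"jaw":-1,"xyz":[27,0,12],"angular":[0,0,0]},{"jaw":-1,"xyz":[32,0,16],"angular":[0,0,0]},{"jaw":-1,"xyz":[37,0,20],"angular":[0,0,0]},{"jaw":-1,"xyz":[41,0,23],"angular":[0,0,0]},{"jaw":-1,"xyz":[41,0,23],"angular":[0,0,0]}]'
python3 -m creep '[{"jaw":-1,"xyz":[5,0,5],"angular":[0,0,0]},{"jaw":-1,"xyz":[9,0,9],"angular":[0,0,0]},{"jaw":-1,"xyz":[13,0,13],"angular":[0,0,0]},{"jaw":-1,"xyz":[17,0,18],"angular":[0,0,0]},{"jaw":-1,"xyz":[17,0,18],"angular":[0,0,0]},{"jaw":-1,"xyz":[17,0,18],"angular":[0,0,0]},{"jaw":-1,"xyz":[17,0,18],"angular":[0,0,0]}]'
python3 - <<'E'
from h import *
st(); shot('scene','s3'); shot('top','t3')
a=cv2.imread('pics/s3.png')[120:330,110:370]; b=cv2.imread('pics/t3.png')[80:290,190:400]
cv2.imwrite('pics/c3.png',cv2.resize(np.hstack([a,b]),None,fx=1.7,fy=1.7))
E
```

```text
clock: 15.85
eef_pos: [659.4, -48.3, 207.5]
tool_rot: [-3.141, -0.0, 0.135]
force: [-1.3, -2.0, 1.9]
width: -0.5
gripper_force: 1.1
clock: 16.73
eef_pos: [675.6, -46.0, 189.8]
tool_rot: [-3.141, 0.0, 0.135]
force: [-2.5, -0.2, 0.1]
width: 0.1
gripper_force: 1.3
{'clock': 16.73, 'eef_pos': [675.55, -45.98, 189.84], 'tool_rot': [-3.14, 0.0, 0.13], 'force': [-2.52, -0.16, 0.11], 'width': 0.12, 'gripper_force': 1.26, 'qpos': [0.05, 0.73, -0.05, 1.49, 0.04, 0.92, -1.44]}
```

View pics/c3.png

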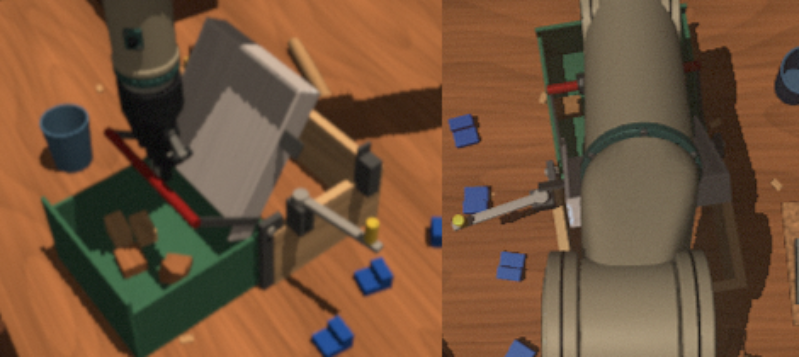

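```bash
python3 -m creep '[{"jaw":-1,"xyz":[3,0,5],"angular":[0,0,0]},{"jaw":-1,"xyz":[6,0,10],"angular":[0,0,0]},{"jaw":-1,"xyz":[6,0,10],"angular":[0,0,0]},{"jaw":-1,"xyz":[6,0,10],"angular":[0,0,0]},{"jaw":-1,"xyz":[6,0,10],"angular":[0,0,0]}]'
python3 - <<'E'
from h import *
st(); im,d,m=shot('wrist','w4'); A=cloud(d,m)
o=np.array([598,-56.3]); a=.1345; ex=np.array([np.cos(a),np.sin(a)]); ey=np.array([-ex[1],ex[0]])
def rep(im,A):
    sx=(A[...,:2]-o)@ex-98; sy=(A[...,:2]-o)@ey; z=A[...,2]
    hsv=cv2.cvtColor(im,cv2.COLOR_RGB2HSV)
    k=(hsv[...,0]<25)&(abs(sx)<112)&(abs(sy)<112)&(z>12)&(z<100)
    n,l,s,c=cv2.connectedComponentsWithStats(k.astype(np.uint8))
    for i in range(1,n):
        if s[i,4]>25: q=l==i; print(np.round(c[i]),s[i,4],np.round([np.median(sx[q]),np.median(sy[q]),np.median(z[q]),z[q].max()]))
rep(im,A)
im,d,m=shot('scene'); rep(im,cloud(d,m))
E
```

```text
clock: 17.45
eef_pos: [681.8, -45.5, 179.9]
tool_rot: [3.141, -0.0, 0.135]
force: [-2.3, -0.0, 0.2]
width: 0.1
gripper_force: 0.9
{'clock': 17.45, 'eef_pos': [681.8, -45.54, 179.91], 'tool_rot': [3.14, -0.0, 0.13], 'force': [-2.26, -0.01, 0.22], 'width': 0.09, 'gripper_force': 0.92, 'qpos': [0.05, 0.75, -0.05, 1.48, 0.04, 0.91, -1.44]}
[319. 140.] 2352 [ 35. -27.  29.  31.]
[386. 158.] 2229 [ 23. -78.  41.  43.]
[184. 166.] 2295 [16. 79. 39. 41.]
[256. 189.] 2252 [-5. 23. 22. 37.]
[363. 193.] 2088 [ -8. -64.  31.  33.]
[163. 321.] 127 [-83.  85.  98. 100.]
[409. 321.] 158 [-83. -87.  98. 100.]
[230. 233.] 118 [-85. -18.  95. 100.]
[186. 260.] 706 [ 23. -56.  28.  43.]
[213. 276.] 247 [-2. 29. 26. 37.]
```

View pics/w4.png

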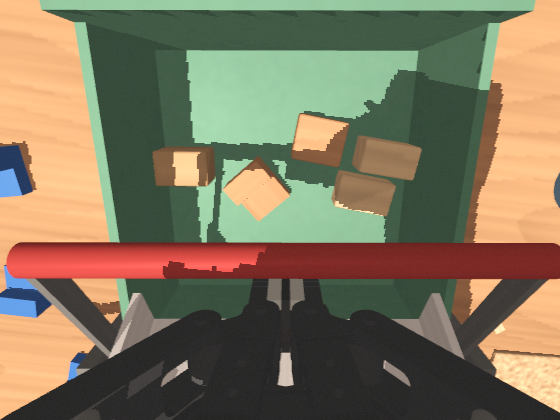

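```bash
python3 -m creep '[{"jaw":-1,"xyz":[-3,0,-5],"angular":[0,0,0]},{"jaw":-1,"xyz":[-6,0,-10],"angular":[0,0,0]},{"jaw":-1,"xyz":[-10,0,-15],"angular":[0,0,0]},{"jaw":-1,"xyz":[-14,0,-19],"angular":[0,0,0]},{"jaw":-1,"xyz":[-19,0,-24],"angular":[0,0,0]},{"jaw":-1,"xyz":[-23,0,-28],"angular":[0,0,0]},{"jaw":-1,"xyz":[-27,0,-32],"angular":[0,0,0]},{"jaw":-1,"xyz":[-32,0,-35],"angular":[0,0,0]},{"jaw":-1,"xyz":[-38,0,-39],"angular":[0,0,0]},{"jaw":-1,"xyz":[-43,0,-42],"angular":[0,0,0]},{"jaw":-1,"xyz":[-48,0,-45],"angular":[0,0,0]},{"jaw":-1,"xyz":[-53,0,-47],"angular":[0,0,0]}]'
python3 -m creep '[{"jaw":-1,"xyz":[-6,0,-2],"angular":[0,0,0]},{"jaw":-1,"xyz":[-11,0,-4],"angular":[0,0,0]},{"jaw":-1,"xyz":[-17,0,-6],"angular":[0,0,0]},{"jaw":-1,"xyz":[-23,0,-8],"angular":[0,0,0]},{"jaw":-1,"xyz":[-29,0,-9],"angular":[0,0,0]},{"jaw":-1,"xyz":[-35,0,-10],"angular":[0,0,0]},{"jaw":-1,"xyz":[-41,0,-10],"angular":[0,0,0]},{"jaw":-1,"xyz":[-47,0,-10],"angular":[0,0,0]},{"jaw":-1,"xyz":[-53,0,-10],"angular":[0,0,0]},{"jaw":-1,"xyz":[-57,0,-10],"angular":[0,0,0]},{"jaw":-1,"xyz":[-61,0,-10],"angular":[0,0,0]},{"jaw":-1,"xyz":[-66,0,-10],"angular":[0,0,0]}]'
python3 - <<'E'
from h import *
st()
E
```

```text
clock: 19.05
eef_pos: [627.6, -52.9, 226.2]
tool_rot: [-3.141, 0.003, 0.135]
force: [-5.0, 0.2, -3.9]
width: -0.4
gripper_force: 2.7
clock: 20.55
eef_pos: [565.9, -61.0, 237.7]
tool_rot: [3.141, -0.005, 0.135]
force: [-0.2, 0.9, -0.5]
width: -0.0
gripper_force: 0.0
{'clock': 20.55, 'eef_pos': [565.94, -61.03, 237.72], 'tool_rot': [3.14, -0.01, 0.14], 'force': [-0.16, 0.85, -0.5], 'width': -0.01, 'gripper_force': 0.0, 'qpos': [0.1, 0.52, -0.06, 1.77, 0.04, 0.85, -1.41]}
```

```bash
python3 -m creep '[{"jaw":-1,"xyz":[-25,0,0],"angular":[0,0,0]},{"jaw":-1,"xyz":[-30,0,-40],"angular":[0,0,0]},{"jaw":-1,"xyz":[-30,0,-75],"angular":[0,0,0]},{"jaw":-1,"xyz":[-30,0,-75],"angular":[0,0,0]},{"jaw":-1,"xyz":[-30,0,-75],"angular":[0,0,0]}]'|head -2
python3 - <<'E'
from h import *
o=np.array([598,-56.3]); a=.1345; ex=np.array([np.cos(a),np.sin(a)]); ey=np.array([-ex[1],ex[0]])
for c in ('wrist','scene'):
    im,d,m=shot(c); A=cloud(d,m)
    sx=(A[...,:2]-o)@ex; sy=(A[...,:2]-o)@ey; z=A[...,2]
    print(c)
    for x0 in range(-200,-20,10):
        print(x0,[int(np.max(z[k])) if (k:=(sx>x0)&(sx<x0+10)&(sy>y0)&(sy<y0+10)&(z<215)).sum()>2 else 0 for y0 in range(85,175,10)])
    k=(z>182)&(z<215)&(abs(A[...,1]-150)<80)&(A[...,0]>420)&(A[...,0]<600); q=A[k]
    if len(q): print('knob',len(q),q.mean(0),np.percentile(q,[3,97],axis=0))
    k=(abs(sx+90)<90)&(abs(sy)<80)&(z<200)&(z>90); print('tray floor z',np.polyfit(sx[k],z[k],1))
st(); go([528,184,300],.295)
E
```

```text
clock: 21.18
eef_pos: [534.7, -65.2, 312.0]
wrist
-200 [129, 0, 113, 114, 112, 0, 0, 0, 1]
-190 [152, 0, 114, 114, 0, 0, 0, 0, 2]
-180 [158, 158, 114, 179, 177, 163, 164, 0, 2]
-170 [158, 159, 113, 179, 178, 164, 163, 0, 2]
-160 [159, 158, 0, 179, 178, 164, 163, 0, 2]
-150 [158, 158, 155, 155, 155, 0, 0, 0, 2]
-140 [158, 158, 156, 156, 156, 0, 0, 0, 2]
-130 [159, 158, 156, 156, 155, 0, 0, 0, 1]
-120 [158, 158, 113, 114, 0, 0, 0, 0, 1]
-110 [158, 158, 114, 114, 0, 0, 0, 0, 2]
-100 [159, 158, 113, 114, 0, 0, 0, 0, 2]
-90 [159, 159, 113, 114, 0, 0, 0, 0, 2]
-80 [159, 158, 113, 113, 0, 0, 0, 0, 0]
-70 [159, 158, 113, 114, 112, 0, 0, 0, 0]
-60 [158, 158, 113, 163, 177, 177, 173, 174, 175]
-50 [158, 158, 114, 177, 178, 178, 176, 174, 174]
-40 [159, 158, 0, 165, 178, 178, 175, 175, 0]
-30 [0, 0, 0, 0, 0, 0, 0, 0, 0]
tray floor z [-1.48909041e-03  1.25208502e+02]
scene
-200 [157, 157, 0, 59, 54, 1, 4, 3, 2]
-190 [157, 157, 0, 57, 61, 0, 3, 1, 2]
-180 [157, 157, 0, 176, 179, 163, 161, 2, 1]
-170 [156, 159, 0, 180, 163, 165, 164, 0, 1]
-160 [155, 155, 112, 181, 172, 162, 162, 2, 1]
-150 [159, 
[... 314 characters left out ...]
 3, 2, 2, 2]
-70 [157, 157, 0, 67, 71, 3, 6, 1, 1]
-60 [156, 156, 0, 68, 71, 2, 169, 173, 172]
-50 [157, 159, 0, 88, 177, 176, 175, 174, 174]
-40 [157, 157, 0, 162, 176, 178, 174, 173, 174]
-30 [156, 157, 0, 158, 162, 169, 160, 2, 2]
knob 95 [509.35686329 179.701537   198.42683456] [[500.96246957 171.87104052 183.54081254]
 [514.61203619 184.94860781 207.88303221]]
tray floor z [-4.62479838e-04  1.24305649e+02]
{'clock': 21.28, 'eef_pos': [534.03, -65.28, 311.02], 'tool_rot': [-3.14, 0.0, 0.14], 'force': [-0.47, 0.37, 0.56], 'width': 0.03, 'gripper_force': 0.0, 'qpos': [0.11, 0.4, -0.06, 1.75, 0.03, 0.99, -1.39]}
go [528, 184, 300] d [  27.6 -247.8   11.1] w [-0.     0.001 -0.16 ] rows>= 4.0
```

```bash
python3 -m creep '[{"jaw":-1,"xyz":[8,-50,0],"angular":[0,0,-0.03]},{"jaw":-1,"xyz":[16,-100,0],"angular":[0,0,-0.06]},{"jaw":-1,"xyz":[25,-150,0],"angular":[0,0,-0.1]},{"jaw":-1,"xyz":[33,-200,0],"angular":[0,0,-0.13]},{"jaw":-1,"xyz":[41,-250,10],"angular":[0,0,-0.16]},{"jaw":-1,"xyz":[41,-250,60],"angular":[0,0,-0.16]},{"jaw":-1,"xyz":[41,-250,90],"angular":[0,0,-0.16]},{"jaw":-1,"xyz":[41,-250,109],"angular":[0,0,-0.16]},{"jaw":-1,"xyz":[41,-250,109],"angular":[0,0,-0.16]},{"jaw":-1,"xyz":[41,-250,109],"angular":[0,0,-0.16]}]'
python3 - <<'E'
from h import *
st()
pin=np.array([540.1,73.1])
for deg,off in [(81,30),(81,19),(70,19),(60,19),(50,19),(40,19),(30,19),(20,19),(10,19),(5,19),(0,19),(-1.5,19)]:
    p=np.radians(187.7-deg); K=pin+110*np.array([np.cos(p),np.sin(p)]); t=np.array([-np.sin(p),np.cos(p)])
    X=K-t*off; print(deg,end=' '); go([X[0],X[1],202],p-np.pi/2)
E
```

```text
clock: 22.52
eef_pos: [541.6, 188.0, 203.1]
tool_rot: [-3.141, -0.001, 0.295]
force: [-0.6, -1.4, 0.4]
width: -0.2
gripper_force: 0.0
{'clock': 22.52, 'eef_pos': [541.56, 187.97, 203.09], 'tool_rot': [-3.14, -0.0, 0.29], 'force': [-0.63, -1.39, 0.4], 'width': -0.16, 'gripper_force': 0.0, 'qpos': [-0.3, 0.58, -0.13, 1.78, 0.1, 0.79, -1.76]}
81 go [np.float64(537.2250176618911), np.float64(187.08129002847602), 202] d [-4.4 -0.4  1.1] w [-0.    -0.001  0.003] rows>= 1.0
81 go [np.float64(526.6889702185927), np.float64(183.9203243101292), 202] d [-15.4  -0.4   1.1] w [-0.    -0.001  0.003] rows>= 1.0
70 go [np.float64(505.7898538596258), np.float64(179.32529770175353), 202] d [-36.7  -2.1   1.1] w [-0.    -0.001 -0.189] rows>= 2.0
60 go [np.float64(487.8652727059409), np.float64(171.75360238995472), 202] d [-56.1  -0.1   1.1] w [-0.    -0.001 -0.363] rows>= 2.0
50 go [np.float64(471.5278173090387), np.float64(161.1843672906687), 202] d [-74.8   5.3   1. ] w [-0.    -0.001 -0.538] rows>= 3.0
40 go [np.float64(457.2738929840026), np.float64(147.9387332640962), 202] d [-92.3  13.8   1. ] w 
[... 202 characters left out ...]
456), np.float64(115.09720840451745), 202] d [-121.5   39.3    1. ] w [ 0.000e+00 -1.000e-03 -1.061e+00] rows>= 6.0
10 go [np.float64(430.9511205955296), np.float64(96.49919068575606), 202] d [-132.4   55.4    1. ] w [ 0.000e+00 -1.000e-03 -1.236e+00] rows>= 7.0
5 go [np.float64(429.3270911907001), np.float64(86.89719804621677), 202] d [-136.8   64.1    1. ] w [ 0.000e+00 -1.000e-03 -1.323e+00] rows>= 8.0
0 go [np.float64(428.5461105084205), np.float64(77.19020039856976), 202] d [-140.3   73.2    1. ] w [ 0.00e+00 -1.00e-03 -1.41e+00] rows>= 8.0
-1.5 go [np.float64(428.4772682758265), np.float64(74.26865839028497), 202] d [-141.2   75.9    1. ] w [ 0.000e+00 -1.000e-03 -1.437e+00] rows>= 8.0
```

```bash
python3 -m creep '[{"jaw":-1,"xyz":[-8,0,1],"angular":[0,0,0]},{"jaw":-1,"xyz":[-15,0,1],"angular":[0,0,0]},{"jaw":-1,"xyz":[-26,-1,1],"angular":[0,0,-0.09]},{"jaw":-1,"xyz":[-37,-2,1],"angular":[0,0,-0.19]},{"jaw":-1,"xyz":[-47,-1,1],"angular":[0,0,-0.27]},{"jaw":-1,"xyz":[-56,0,1],"angular":[0,0,-0.36]},{"jaw":-1,"xyz":[-75,5,1],"angular":[0,0,-0.54]},{"jaw":-1,"xyz":[-92,14,1],"angular":[0,0,-0.71]},{"jaw":-1,"xyz":[-108,25,1],"angular":[0,0,-0.88]},{"jaw":-1,"xyz":[-121,39,1],"angular":[0,0,-1.06]},{"jaw":-1,"xyz":[-132,55,1],"angular":[0,0,-1.23]},{"jaw":-1,"xyz":[-132,55,1],"angular":[0,0,-1.23]}]'
python3 - <<'E'
from h import *
st()
im,d,m=shot('scene','s5'); A=cloud(d,m)
k=(A[...,2]>184)&(A[...,2]<215)&(abs(A[...,1]-110)<110)&(A[...,0]>380)&(A[...,0]<560)
hsv=cv2.cvtColor(im,cv2.COLOR_RGB2HSV); k&=(hsv[...,0]>20)&(hsv[...,0]<35)&(hsv[...,1]>120)
print('knob',k.sum(),A[k].mean(0) if k.any() else '')
for deg in (5,0,-1.5,-3):
    p=np.radians(187.7-deg); K=np.array([540.1,73.1])+110*np.array([np.cos(p),np.sin(p)]); X=K-19*np.array([-np.sin(p),np.cos(p)])
    go([X[0],X[1],202],np.radians(97.7))
E
```

```text
clock: 24.02
eef_pos: [430.3, 95.4, 202.1]
tool_rot: [3.141, 0.001, 1.521]
force: [-0.2, -0.2, 0.5]
width: 0.1
gripper_force: 0.0
{'clock': 24.02, 'eef_pos': [430.33, 95.38, 202.14], 'tool_rot': [3.14, 0.0, 1.52], 'force': [-0.22, -0.19, 0.54], 'width': 0.11, 'gripper_force': 0.0, 'qpos': [0.08, 0.45, -0.5, 2.12, 0.35, 0.65, -0.71]}
knob 8 [439.88918434  80.89527937 191.93284745]
go [np.float64(429.3270911907001), np.float64(86.89719804621677), 202] d [-9.6 -1.1  0.2] w [ 0.001 -0.    -0.185] rows>= 1.0
go [np.float64(428.5461105084205), np.float64(77.19020039856976), 202] d [-19.4  -1.4   0.2] w [ 0.001 -0.    -0.185] rows>= 1.0
go [np.float64(428.4772682758265), np.float64(74.26865839028497), 202] d [-22.3  -1.3   0.2] w [ 0.001 -0.    -0.185] rows>= 1.0
go [np.float64(428.4849266878764), np.float64(71.34631544191521), 202] d [-25.2  -1.2   0.2] w [ 0.001 -0.    -0.185] rows>= 1.0
```

Hook is following; push it home gently, watching the force.

```bash
python3 -m creep '[{"jaw":-1,"xyz":[-5,-1,0],"angular":[0,0,-0.1]},{"jaw":-1,"xyz":[-10,-1,0],"angular":[0,0,-0.18]},{"jaw":-1,"xyz":[-14,-1,0],"angular":[0,0,-0.18]},{"jaw":-1,"xyz":[-18,-1,0],"angular":[0,0,-0.18]},{"jaw":-1,"xyz":[-20,-1,0],"angular":[0,0,-0.18]},{"jaw":-1,"xyz":[-20,-1,0],"angular":[0,0,-0.18]}]'
python3 -m creep '[{"jaw":-1,"xyz":[-1.5,0,0],"angular":[0,0,0]},{"jaw":-1,"xyz":[-3,0,0],"angular":[0,0,0]},{"jaw":-1,"xyz":[-3,0,0],"angular":[0,0,0]}]'
python3 -m creep '[{"jaw":-1,"xyz":[-1.5,0,0],"angular":[0,0,0]},{"jaw":-1,"xyz":[-3,0,0],"angular":[0,0,0]},{"jaw":-1,"xyz":[-3,0,0],"angular":[0,0,0]}]'
```

```text
clock: 24.82
eef_pos: [429.0, 76.7, 201.8]
tool_rot: [-3.142, 0.0, 1.704]
force: [-0.2, 0.2, 0.1]
width: -0.1
gripper_force: 0.0
clock: 25.2
eef_pos: [429.0, 76.1, 201.9]
tool_rot: [3.141, -0.003, 1.706]
force: [-1.0, 7.0, -0.0]
width: 0.1
gripper_force: 3.4
clock: 25.58
eef_pos: [429.0, 75.9, 202.0]
tool_rot: [3.141, -0.007, 1.708]
force: [-3.7, 13.9, -0.5]
width: 0.3
gripper_force: 6.8
```

```bash
python3 -m creep '[{"jaw":-1,"xyz":[10,0,0],"angular":[0,0,0]},{"jaw":-1,"xyz":[40,0,0],"angular":[0,0,0]},{"jaw":-1,"xyz":[40,0,-50],"angular":[0,0,0]},{"jaw":-1,"xyz":[40,0,-110],"angular":[0,0,0]},{"jaw":-1,"xyz":[70,-50,-140],"angular":[0,0,0]},{"jaw":-1,"xyz":[100,-50,-140],"angular":[0,0,0]},{"jaw":-1,"xyz":[130,-50,-140],"angular":[0,0,0]},{"jaw":-1,"xyz":[130,-50,-140],"angular":[0,0,0]}]'
python3 - <<'E'
from h import *
im,d,m=shot('scene','s6'); A=cloud(d,m); im2,d2,m2=shot('top','t6'); B=cloud(d2,m2); st()
for I,C in((im,A),(im2,B)):
    hsv=cv2.cvtColor(I,cv2.COLOR_RGB2HSV)
    k=(C[...,2]>180)&(C[...,2]<212)&(abs(C[...,1]-90)<100)&(C[...,0]>380)&(C[...,0]<560)&(hsv[...,0]>20)&(hsv[...,0]<35)&(hsv[...,1]>120)
    if k.any():
        q=np.median(C[k],0); v=q[:2]-[540.1,73.1]; print('knob',k.sum(),q,'angle',np.radians(187.7)-np.arctan2(v[1],v[0])%(2*np.pi))
    o=np.array([598,-56.3]); a=.1345; ex=np.array([np.cos(a),np.sin(a)]); ey=np.array([-ex[1],ex[0]])
    sx=(C[...,:2]-o)@ex; sy=(C[...,:2]-o)@ey; z=C[...,2]
    k=(abs(sx+90)<90)&(abs(sy)<80)&(z<200)&(z>90); print('tray',np.polyfit(sx[k],z[k],1))
    for c0 in ((450,-401,'plane'),): 
        k=(abs(C[...,0]-450)<40)&(abs(C[...,1]+400)<40)&(z>45); print('plane top',k.sum(),C[k].mean(0) if k.any() else '')
a=cv2.imread('pics/s6.png')[110:390,90:400]; b=cv2.imread('pics/t6.png')[70:350,130:480]
cv2.imwrite('pics/c6.png',cv2.resize(np.hstack([a,b]),None,fx=1.2,fy=1.2))
E
```

```text
clock: 26.58
eef_pos: [362.4, 194.6, 342.2]
tool_rot: [3.141, -0.0, 1.708]
force: [1.2, 0.1, -0.3]
width: -0.0
gripper_force: 0.0
{'clock': 26.68, 'eef_pos': [362.84, 192.29, 341.63], 'tool_rot': [-3.14, 0.0, 1.7], 'force': [0.15, -0.31, -0.74], 'width': 0.17, 'gripper_force': 0.0, 'qpos': [0.05, 0.22, -0.74, 1.99, 0.18, 1.0, -0.63]}
knob 39 [435.60250589  60.79826904 195.6255262 ] angle 0.017206963991334145
tray [9.50200165e-04 1.24389377e+02]
plane top 68 [ 453.19938144 -395.92491295   53.42883486]
knob 4 [427.04626953  57.76248889 205.62261606] angle -0.0004520819601259163
tray [-8.03158997e-04  1.23697017e+02]
plane top 100 [ 452.24339876 -397.50642903   55.34483094]
```

View pics/c6.png

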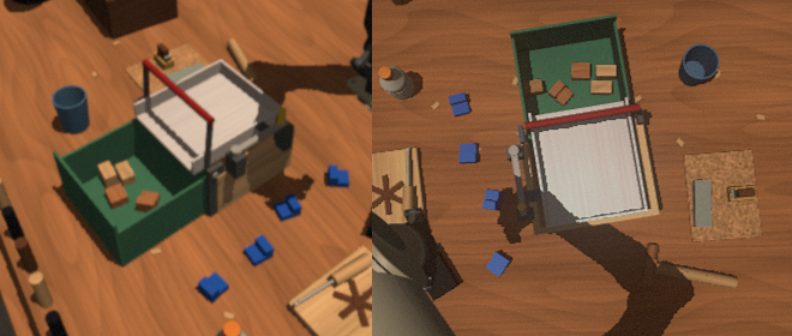

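The picture shows the tray empty and level, and five offcuts in the bin (right half, around (535–606, 70–92)). The hook is home alongside the tray, and the plane is upright on the mat at (742,192). I'm handing the job in.

```bash
python3 -c "
from cell import ctrl
print(ctrl.finish_job())"
```

```text
the job is handed in; nothing more can be done
None
```

I handed the job in at about 27 s on the robot's clock, but the hand-in returned no verdict. The last pictures show the plane upright on the mat, all five offcuts in the bin, the tray level after a slow let-down, the hook home, and nothing touching the robot.

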